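# Roll a cylinder liner up into the honing stand and lock it in

## Robot

A 7-joint arm with a two-finger parallel gripper is mounted at the origin on a cart in front of the work surface, level with it; the furniture and walls round the work are solid. World frame = base frame: x ahead of the robot, y to its left, z up, the work surface at z = 0. Lengths are in m, angles in rad, forces in N, time in s.
With the tool pointing down it reaches from about 0.425 to 0.925 m from the base axis. Payload 6.8 kg.
Tool frame: the origin (TCP) lies at the very end of the fingers, on their centre line; the grasp point (between the pads) lies 19 mm behind it (r.tcp_to_grasp is the distance from the TCP to the grasp point, in m); z points along the fingers, y is the line along which they close (so a half turn about z gives the same grasp; the last joint's range is limited). The gripper opens to 85 mm and grips with 20 to 120 N. Pads are 22 mm wide; open, the fingers measure 114 mm over their backs; the gripper's body (76 mm by 85 mm) begins 54 mm behind the grasp point. The pads swing forward as they close: fully open they stand 13 mm farther back than shut.
Start: joints at [-1.234, 0.477, 0.022, 1.555, -0.011, 1.109, -0.083], TCP at [0.29, 0.609, 0.231] pointing down, gripper open.
Joint ranges: [-2.96, 2.96], [-0.34, 2.1], [-1.41, 1.46], [0.24, 2.44], [-1.37, 4.51], [0.17, 1.92], [-2.96, 2.96]. Speed limits (rad/s): [2.39, 2.39, 3.14, 3.14, 3.14, 3.14, 3.14].

## Interface

Orientations are given as a rotation vector (axis times angle).
In Python, from bench import r gives the robot as it stands.
- The arm moves only by the tool step_arm, never from a script. Its argument "moves" is a list of rows, each a list of 7 numbers: the shift along the tool's x, y, z in mm, then the turn, a rotation vector about the tool's x, y, z in rad, then the finger opening in mm, from 0 to 85.4. A call has 1 to 8 rows; each row is the pose to reach, as a shift and turn from the pose commanded when the call began, along the tool's axes at that moment; what a row does not reach only later rows make up. A row lasts 1/10 s, in which the tool goes at most 50 mm and 8.59 degrees, less where a joint would pass 70% of its speed; a pose out of reach is approached as far as the arm can. A call with a gripper value outside its range is refused whole. The fingers move at their own pace and stop on an object; "grip_force" is the grip in N (left out, the last holds). Time passes only in rows, so rows that repeat a pose let the fingers close. It gives the time, the measured TCP pose, the force, the opening and the grip force at its end, in the units of the state.
- r.get_obs(): the state, without advancing time (a new reading comes with each control period).
- r.grab_frame(name): name is "scene" or "top" or "wrist"; returns a dict with "image" (480x640x3 uint8, red, green, blue), "depth" (480x640 float32, m along the optical axis (not along the pixel's ray), 0 where there is no reading), "mtx" (3x3 intrinsics, pixels), "rvec" (rotation vector, rad) and "tvec" (3), from world to camera coordinates, as OpenCV has them. Camera axes: x right, y down, z forward; pixel columns grow to the right and rows downward; lengths in m; the calibration is good to about 2 mm. The wrist camera is an equidistant fisheye: a pixel r from the principal point sees the ray r / f radians off the axis. A picture is of the moment at which its call begins.
- r.hand_in(): hands the job in; it is judged then, once.
The state is a dict: "clock": time; "joints": joint angles; "qvel": joint speeds; "tau": joint torques, N m; "tcp_pos": TCP position; "orientation": TCP orientation; "contact_force": force on the tool from outside, world axes, zero at the start; "moment": the same for the moment, N m; "grip_width": finger opening in m; "gripper_force": force on a finger pad.
Only numpy, scipy, OpenCV 4.12 (cv2) and the standard library are available. Lean on these libraries where they do the work, as an engineer would, in place of code of your own. Each camera call takes 0.05 s, during which the arm holds its last target. There are 200 camera calls.

## Task

Load the cylinder liner into the honing stand without gripping it, as its thin wall must not be squeezed or lifted: with the fingertips push it slowly and gently up the ramp, never letting it run back, over the spring dog and right up to the stop, so that the dog springs up behind it. Then push the keeper bar by its upright handle across the top of the liner as far as it goes, and take the hand away. Leave everything else on the bench where it is.

Things in the scene. Friction and masses are not known exactly. Their poses are not given: they have to be found in the camera images.
- liner: the cylinder liner: a plain grey steel tube, outside diameter 80 mm, 110 mm long, about 0.7 kg; its wall may be pressed with 35 N at most; lying on the bench before the foot of the ramp, roughly square to it. Origin: centre of the tube (40 mm above what it lies on). Its y axis is the tube's axis; x and z turn as it rolls. Its smooth surface is slippery (friction about 0.4) and it rolls very easily
- stand: the low dark steel honing stand fixed to the bench, 35 mm high at the top end. Origin: on the bench (z = 0) under its middle; x points up the ramp, y across it, z up. Two steel tracks, open between, start level with the bench at x = -190 mm, climb 9 degrees to 35 mm height at x = +30 mm, then run level. Side cheeks rise 9 mm above the tracks, 146 mm apart inside, flared beyond the foot
- ramp_foot (a point): middle of the ramp's foot on the bench, stand x = -190 mm. The cheeks' flared ends reach 40 mm out beyond it, 12 mm high
- stop_seat (a point): where the liner's centre is when it touches the stop: stand x = +110 mm, 75 mm above the bench. The stop is a dark fence across the top end, 86 mm above the bench, with two round stop buttons whose faces are at stand x = +150 mm
- dog_nose (a point): centre of the 3 mm radius nose of the spring dog, a 22 mm wide steel finger between the level tracks. Free, it stands 12 mm proud of them at stand x = 77 mm, its sloping back towards the foot, so a liner pushed up rolls over it (a few newtons) and it springs up behind; a liner at the stop then has 3 mm of play
- dog (a joint): angle of the dog: 0 = up (free, locking), about 0.3 = pressed flush by the liner on top of it; a spring brings it back up
- keeper_bar (a joint): angle of the keeper bar about its upright post: 0 = parked, pointing up-ramp past the fence (along the stand's +x); 1.57 = at its end stop, across the liner (along the stand's +y). Starts between 0 and 0.25. It moves with about 1 N at the handle and stays where it is left
- keeper_pivot (a point): on the keeper bar's post axis, 118 mm above the bench at the underside of the bar; at x = 110, y = -113 mm of the stand, outside the cheek on the side away from the robot. The bar is 22 mm wide, 10 mm thick; its underside passes 3 mm above a liner at the stop
- keeper_grip (a point): mid-height of the keeper bar's black upright handle, 105 mm from the post axis, 148 mm above the bench. The handle is 14 mm thick with a 20 mm ball on top and stands from 128 to 174 mm above the bench
- hub_ring: black ring-shaped hub, 68 mm across, 36 mm high, lying flat behind the ramp. A bystander; origin at the middle of its underside
- tape_measure: yellow and black tape measure, 62 x 81 x 35 mm, behind the ramp. A bystander; origin at the middle of its underside
- driver_red: screwdriver with a red handle, 244 mm long, at the back. A bystander; origin at the middle of its underside
- caliper: steel vernier caliper, 250 mm long, lying flat at the back left. A bystander; origin at the middle of its underside
- brake_pad_1: brake pad, 56 x 110 x 15 mm, lying flat at the left. A bystander; origin at the middle of its underside
- brake_pad_2: brake pad, 56 x 110 x 12 mm, lying flat at the left. A bystander; origin at the middle of its underside
- circlip_pliers: black pliers, 159 mm long, lying flat at the right. A bystander; origin at the middle of its underside
- spanner_13: combination spanner, 175 mm long, lying flat at the far right. A bystander; origin at the middle of its underside

How it is judged:
By the outcome, as a careful person would: the job done as asked, in the order asked, and still so for the second after the job is handed in, with the robot touching nothing.
It also fails if it takes over 64 s, if anything falls off the work surface, if the arm or the gripper's body presses on something with over 40 N, if the wrist force passes 120 N, or if a joint passes its speed limit or range.

## Working session

There is one attempt and no reset: what is moved stays moved. The work goes in short steps, Python scripts to look and compute and a tool call to move; the robot and the scene stay as the last step left them, time stands still between calls to the robot, and variables do not carry over. Pictures are saved under pics/ and viewed, at most 10 in all, crops included, and the job is handed in when it is done.

Besides the shell and the picture viewer there is one more tool, called after "Emit:" in YAML: its name, and indented under it one key for each argument. step_arm: Moves the arm, as the interface text tells. Its arguments: {"type":"object","properties":{"moves":{"type":"array","items":{"type":"array","items":{"type":"number"}}},"grip_force":{"type":"number"}},"required":["moves"]}

```bash
mkdir -p pics; ls; cat > h.py <<'E'
from bench import r
import numpy as np, cv2
from scipy.spatial.transform import Rotation as R
def grab(n):
    f=r.grab_frame(n); np.savez(f'/tmp/{n}.npz',**f); return f
def cloud(f):
    K=f['mtx'];d=f['depth'];v,u=np.mgrid[:480,:640]
    p=np.stack([(u-K[0,2])/K[0,0]*d,(v-K[1,2])/K[1,1]*d,d],-1)
    M=R.from_rotvec(np.ravel(f['rvec'])).as_matrix()
    return (p-np.ravel(f['tvec']))@M
E
python3 - <<'E'
from h import *
for n in ('scene','top'):
    f=grab(n); cv2.imwrite(f'pics/{n}1.png',f['image'][...,::-1]); print(f['mtx'],f['rvec'],f['tvec'])
print(r.get_obs())
E
```

```text
pics
[[606.25836091   0.         327.39011315]
 [  0.         606.25836091 240.35283014]
 [  0.           0.           1.        ]] [ 1.82131413 -0.93928389  0.56817599] [-0.43268847  0.3030193   1.17862144]
[[467.82199171   0.         324.23745078]
 [  0.         467.82199171 241.477278  ]
 [  0.           0.           1.        ]] [ 2.17387648 -2.13634017  0.17392876] [-0.10066272  0.62136581  1.57111551]
{'clock': 0.1, 'joints': array([-1.23406306,  0.47773483,  0.02231948,  1.55632432, -0.01148278,
        1.10928915, -0.08309427]), 'qvel': array([-0.0013704 , -0.00227841,  0.00114925, -0.00108102, -0.00081235,
        0.00055687,  0.00062131]), 'tau': array([ 4.07910295e-03, -5.97764146e+01,  1.61345713e+00, -2.81950557e+01,
        1.27938436e-02,  5.03298841e-03, -1.60472467e-05]), 'tcp_pos': array([0.29023481, 0.60884315, 0.23042276]), 'orientation': array([-6.92859754e-01, -3.06399233e+00,  2.52914838e-03]), 'contact_force': array([ 0.33268572, -0.36270572,  0.20146122]), 'moment': array([-0.00385253, -0.02382079,  0.03439942]), 'gripper_force': 0.0, 'grip_width': 0.08513079787441506}
```

View pics/top1.png

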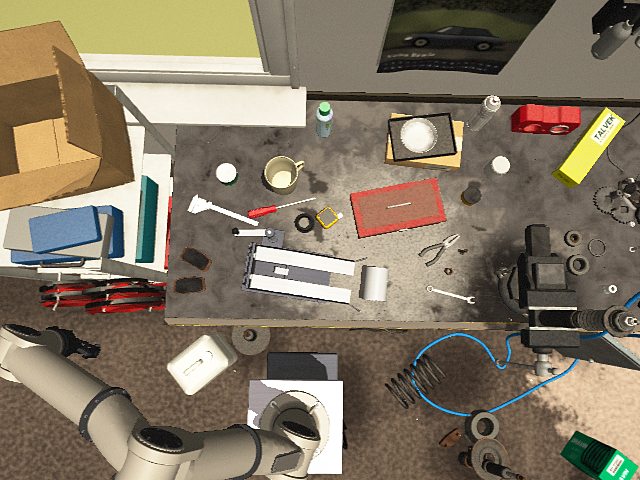

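View pics/scene1.png

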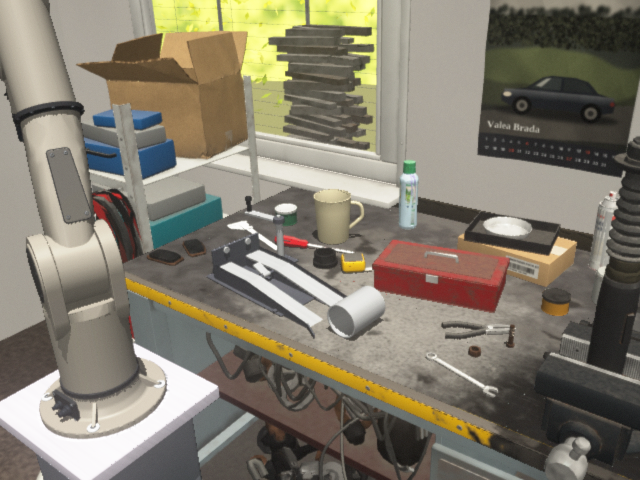

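The pictures show the stand with its ramp foot at top px (352,292) and fence at (250,270). The liner is at (375,283), and the keeper's handle at (237,232) with its post near (270,238). Next I'll measure these with depth.

```bash
python3 - <<'E'
from h import *
f=dict(np.load('/tmp/top.npz')); P=cloud(f)
np.save('/tmp/Ptop.npy',P)
g=dict(np.load('/tmp/scene.npz')); Q=cloud(g); np.save('/tmp/Psc.npy',Q)
np.set_printoptions(precision=3,suppress=True,linewidth=200)
for u,v in [(400,300),(375,283),(365,285),(385,283),(320,283),(300,268),(262,265),(237,232),(250,232),(265,235),(272,240),(247,270),(330,320)]: print(u,v,P[v,u])
for u,v in [(360,310),(250,203),(280,240),(280,220),(245,255),(295,275)]: print('s',u,v,Q[v,u])
# rectified topdown colour + height
im=f['image'][205:325,215:415,::-1]; cv2.imwrite('pics/c.png',cv2.resize(im,None,fx=4,fy=4,interpolation=cv2.INTER_CUBIC))
E
```

```text
400 300 [ 0.428 -0.359 -0.001]
375 283 [ 0.481 -0.261  0.085]
365 285 [ 0.475 -0.231  0.053]
385 283 [ 0.482 -0.297  0.065]
320 283 [ 0.482 -0.078  0.001]
300 268 [ 0.533 -0.007  0.01 ]
262 265 [0.541 0.126 0.008]
237 232 [0.63  0.19  0.174]
250 232 [0.638 0.155 0.129]
265 235 [0.628 0.105 0.133]
272 240 [0.629 0.093 0.018]
247 270 [0.523 0.178 0.009]
330 320 [ 0.355 -0.115  0.004]
s 360 310 [ 0.454 -0.293  0.065]
s 250 203 [0.635 0.192 0.154]
s 280 240 [0.633 0.088 0.068]
s 280 220 [0.633 0.083 0.128]
s 245 255 [0.556 0.149 0.037]
s 295 275 [ 0.555 -0.026  0.028]
```

View pics/c.png

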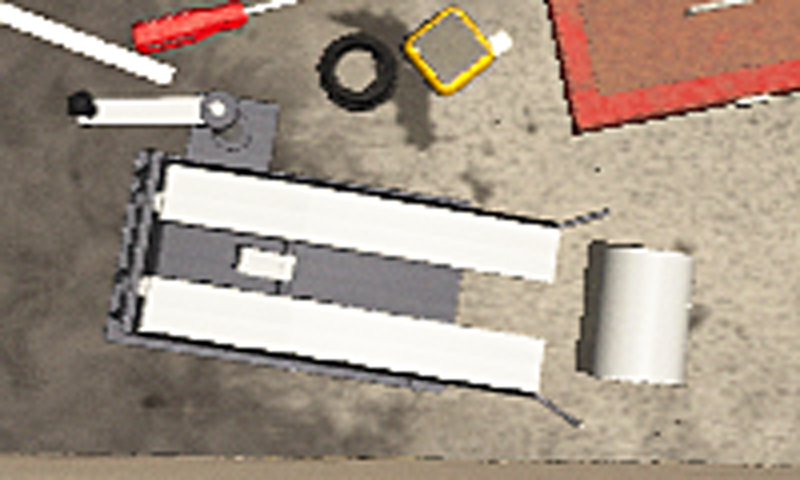

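```bash
cat > fit.py <<'E'
from h import *
np.set_printoptions(precision=4,suppress=True,linewidth=200)
f=dict(np.load('/tmp/top.npz')); K=f['mtx'];M=R.from_rotvec(np.ravel(f['rvec'])).as_matrix();t=np.ravel(f['tvec']);C=-M.T@t
def ray(uv,z):
    uv=np.atleast_2d(np.asarray(uv,float)); d=np.c_[(uv-[K[0,2],K[1,2]])/K[0,0],np.ones(len(uv))]@M
    return C+d*((z-C[2])/d[:,2])[:,None]
o=lambda p:(np.array(p,float)+.5)/4-.5+[215,205]
zt=lambda x:np.clip((x+.19)/.22,0,1)*.035
if __name__=='__main__':
    foot=ray(o([(560,228),(555,282),(544,338),(540,394)]),0.); top=ray(o([(165,163),(158,222),(147,275),(138,330)]),.035)
    print(foot,top)
    ax=(top-foot).mean(0)[:2]; print('len',np.linalg.norm(ax)); ax/=np.linalg.norm(ax)
    ay=np.array([-ax[1],ax[0]]); F=foot[[0,3]].mean(0)[:2]; O=F+.19*ax
    print('foot',F,'O',O,'yaw',np.arctan2(ax[1],ax[0]), 'square',(foot[0]-foot[3])[:2]@ax,(foot[0]-foot[3])[:2]@ay,[(p[:2]-O)@ay for p in np.r_[foot,top]])
    # refined with white mask
    im=f['image'].astype(int); w=(im.min(2)>225); w[:240]=0; w[:,:240]=0; w[310:]=0; w[:,356:]=0
    v,u=np.nonzero(w); uv=np.c_[u,v]
    z=np.full(len(uv),.02)
    for _ in range(6):
        W=ray(uv,z) if 0 else np.array([ray(a,b)[0] for a,b in zip(uv,z)])
        s=np.c_[(W[:,:2]-O)@ax,(W[:,:2]-O)@ay]; z=zt(s[:,0])
    print('white x range',s[:,0].min(),s[:,0].max())
    for a in np.arange(-.18,.14,.04):
        q=s[(abs(s[:,0]-a)<.02)&(abs(s[:,1])>.02)]; print(round(a,2),np.percentile(q[:,1],[1,99]),q[:,1].min(),q[:,1].max())
    # liner from clouds
    P=np.r_[np.load('/tmp/Ptop.npy').reshape(-1,3),np.load('/tmp/Psc.npy').reshape(-1,3)]
    q=P[(abs(P[:,0]-.475)<.1)&(abs(P[:,1]+.265)<.07)&(P[:,2]>.02)&(P[:,2]<.1)]
    from scipy.optimize import least_squares
    def res(p):
        e=np.array([-np.sin(p[2]),np.cos(p[2])]); a=(q[:,:2]-p[:2])@e # across
        return np.hypot(a,q[:,2]-.04)-.04
    sol=least_squares(lambda p:np.r_[res(p),0.0*p],[.475,-.265,0],loss='soft_l1',f_scale=.003)
    p=sol.x; e=np.array([np.cos(p[2]),np.sin(p[2])]); a=(q[:,:2]-p[:2])@e; lo,hi=np.percentile(a,[1,99]); c=p[:2]+e*(lo+hi)/2
    print('liner n',len(q),'c',c,'axis yaw',p[2],'len',hi-lo,'rms',np.std(res(p)),'in stand',(c-O)@ax,(c-O)@ay,'axis rel',e@ax)
    ball=ray(o((80,103)),.174); post=ray(o((218,108)),.14); print('ball',ball,'post',post)
    for b in (ball,post): print((b[0,:2]-O)@ax,(b[0,:2]-O)@ay)
E
python3 fit.py
```

```text
[[ 0.5596 -0.1992  0.    ]
 [ 0.5118 -0.1951  0.    ]
 [ 0.4626 -0.1858  0.    ]
 [ 0.4138 -0.1827  0.    ]] [[0.6065 0.1466 0.035 ]
 [0.555  0.1508 0.035 ]
 [0.5092 0.1585 0.035 ]
 [0.462  0.1643 0.035 ]]
len 0.3488292116023816
foot [ 0.4867 -0.191 ] O [ 0.5119 -0.0026] yaw 1.437959846191297 square 0.0029634992739104873 -0.14670282891966027 [np.float64(-0.07335141445983012), np.float64(-0.025412930185792635), np.float64(0.02464131539163377), np.float64(0.07335141445983014), np.float64(-0.0739442320256716), np.float64(-0.022432832897422414), np.float64(0.024043810546613288), np.float64(0.07156163958232187)]
white x range -0.18826569509662713 0.16184358678557334
-0.18 [-0.0704  0.0707] -0.07104423140731722 0.07142273048910072
-0.14 [-0.0703  0.0712] -0.07146076093729563 0.07225582268229283
-0.1 [-0.0708  0.0713] -0.07193196800212479 0.07232562853052109
-0.06 [-0.0708  0.0711] -0.0718725691998897 0.07186880852101395
-0.02 [-0.0712  0.0698] -0.07233961697085342 0.07066681726099151
0.02 [-0.071   0.0702] -0.07169580061571625 0.07171350561068601
0.06 [-0.0713  0.0709] -0.07214750616548124 0.07191706343273133
0.1 [-0.0714  0.0703] -0.07226222592779355 0.0711032584745696
liner n 2334 c [ 0.4784 -0.2668] axis yaw -0.07573790400898438 len 0.1099064560478235 rms 0.0023505872366646253 in stand -0.26626930783775316 -0.0018246486074115526 axis rel 0.057067555737048775
ball [[0.6347 0.1976 0.174 ]] post [[0.6384 0.0916 0.14  ]]
0.21475450844308241 -0.09523388481840916
0.11016447222117146 -0.11288725543467795
```

```bash
cat > go.py <<'E'
import sys
from h import *
np.set_printoptions(precision=3,suppress=True,linewidth=200)
O=np.array([.5119,-.0026]);yaw=1.438
ax=np.array([np.cos(yaw),np.sin(yaw)]);ay=np.array([-ax[1],ax[0]])
def tgt(sx,sy,z,rel):  # stand coords (mm), tool x angle rel to stand x (deg)
    p=np.r_[O+ax*sx/1e3+ay*sy/1e3,z/1e3]; a=yaw+np.radians(rel)
    X=np.array([np.cos(a),np.sin(a),0]);Z=np.array([0,0,-1.]);return p,np.c_[X,np.cross(Z,X),Z]
def state():
    o=r.get_obs();Rm=R.from_rotvec(o['orientation']).as_matrix();d=o['tcp_pos'][:2]-O
    print('t',o['clock'],'stand',np.array([d@ax,d@ay,o['tcp_pos'][2]])*1e3,'rel',np.degrees(np.arctan2(Rm[1,0],Rm[0,0])-yaw),'Fst',o['contact_force'][:2]@ax,o['contact_force'][:2]@ay,o['contact_force'][2],'q',o['joints'],'w',o['grip_width'])
    return o['tcp_pos'],Rm
if __name__=='__main__':
    p,Rm=state()
    for a in sys.argv[1:]:
        q,T=tgt(*map(float,a.split(',')))
        print(a,'world',q,'shift',Rm.T@(q-p)*1e3,'turn',R.from_matrix(Rm.T@T).as_rotvec())
E
python3 go.py 143,0,260,0 -335,-2,200,0 -335,-2,22,0
```

```text
t 0.1 stand [576.71  300.673 230.423] rel 72.12471826811338 Fst -0.3154625810610135 -0.37778113689024995 0.20146122098919808 q [-1.234  0.478  0.022  1.556 -0.011  1.109 -0.083] w 0.08513079787441506
143,0,260,0 world [0.531 0.139 0.26 ] shift [-419.287 -320.531  -29.005] turn [-0.001  0.001  1.259]
-335,-2,200,0 world [ 0.47  -0.335  0.2  ] shift [-567.904 -774.744   31.75 ] turn [-0.001  0.001  1.259]
-335,-2,22,0 world [ 0.47  -0.335  0.022] shift [-567.882 -774.455  209.75 ] turn [-0.001  0.001  1.259]
```

Emit:
step_arm:
  moves:
    - [-420,-320,-30,0,0,0.6,60]
    - [-420,-320,-30,0,0,0.6,60]
    - [-420,-320,-30,0,0,0.6,60]
    - [-420,-320,-30,0,0,0.6,60]
    - [-420,-320,-30,0,0,0.6,60]
    - [-420,-320,-30,0,0,0.6,60]
    - [-420,-320,-30,0,0,0.6,60]
    - [-420,-320,-30,0,0,0.6,60]

```text
clock: 0.9
tcp_pos: [0.4734, 0.2522, 0.2539]
orientation: [-1.567, -2.723, 0.0]
contact_force: [1.3, 0.5, -0.2]
grip_width: 0.0599
gripper_force: 0.0
```

```bash
python3 go.py -335,-2,200,0
```

```text
t 0.9 stand [247.408  71.907 253.949] rel 37.75569814527315 Fst 0.7188331106886604 -1.2325937311450157 -0.22853192391057148 q [-0.849  0.227  0.287  1.877 -0.074  1.048 -0.005] w 0.05993822534803647
-335,-2,200,0 world [ 0.47  -0.335  0.2  ] shift [-505.728 -298.159   53.969] turn [-0.    -0.     0.659]
```

Emit:
step_arm:
  moves:
    - [-506,-298,20,0,0,0.66,60]
    - [-506,-298,20,0,0,0.66,60]
    - [-506,-298,20,0,0,0.66,60]
    - [-506,-298,20,0,0,0.66,60]
    - [-506,-298,20,0,0,0.66,60]
    - [-506,-298,20,0,0,0.66,60]
    - [-506,-298,20,0,0,0.66,60]
    - [-506,-298,20,0,0,0.66,60]

```text
clock: 1.7
tcp_pos: [0.47, -0.1473, 0.2404]
orientation: [-2.365, -2.068, -0.001]
contact_force: [0.7, 0.1, 0.1]
grip_width: 0.0605
gripper_force: 0.0
```

```bash
python3 go.py -335,-2,200,0
```

```text
t 1.7 stand [-149.021   22.408  240.355] rel -0.041712038551260114 Fst 0.1754578031567989 -0.7246258484559496 0.11104338109339296 q [-0.387  0.179  0.645  2.004 -0.128  0.998  0.187] w 0.06046488552711006
-335,-2,200,0 world [ 0.47  -0.335  0.2  ] shift [-185.981   24.534   40.27 ] turn [ 0.    -0.    -0.001]
```

Emit:
step_arm:
  moves:
    - [-192,24,0,0,0,0,60]
    - [-192,24,0,0,0,0,60]
    - [-192,24,0,0,0,0,60]
    - [-192,24,0,0,0,0,60]
    - [-192,24,0,0,0,0,60]
    - [-192,24,50,0,0,0,60]
    - [-192,24,100,0,0,0,60]
    - [-192,24,100,0,0,0,60]

```text
clock: 2.5
tcp_pos: [0.465, -0.3353, 0.1345]
orientation: [-2.355, -2.061, 0.006]
contact_force: [-0.4, 1.1, -0.3]
grip_width: 0.0599
gripper_force: 0.0
```

```bash
python3 - <<'E'
from h import *
for n in ('top','scene'):
    f=grab(n);im=f['image'][...,::-1]
    cv2.imwrite(f'pics/{n}2.png',cv2.resize(im[215:315,330:470] if n=='top' else im[200:400,250:470],None,fx=3,fy=3))
a=cv2.imread('pics/top2.png');b=cv2.imread('pics/scene2.png');cv2.imwrite('pics/s2.png',b)
E
python3 go.py -342,-2,22,0
```

```text
t 2.6 stand [-338.965   -1.327  140.591] rel -0.06967071875968646 Fst -0.74208162528408 -0.19590126610748 1.1636770700693653 q [ 0.039  0.489  0.634  1.907 -0.373  0.867  0.73 ] w 0.06000755754235517
-342,-2,22,0 world [ 0.469 -0.342  0.022] shift [ -3.081   0.91  118.588] turn [-0.002 -0.    -0.001]
```

View pics/s2.png

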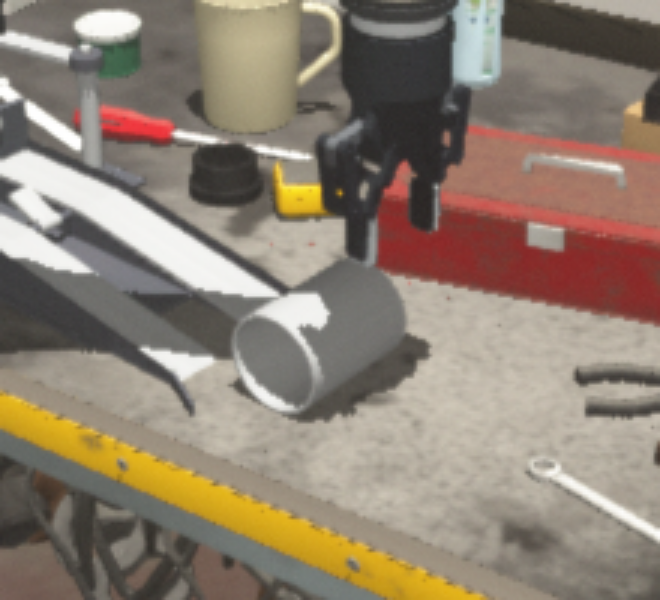

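The gripper is open above and behind the liner (tips around crop (365,255) and (425,225)). The path down is clear.

Emit:
step_arm:
  moves:
    - [-3,1,40,0,0,0,60]
    - [-3,1,80,0,0,0,60]
    - [-3,1,110,0,0,0,60]
    - [-3,1,118,0,0,0,60]
    - [-3,1,118,0,0,0,60]
    - [-3,1,118,0,0,0,60]

```text
clock: 3.2
tcp_pos: [0.4709, -0.3434, 0.0249]
orientation: [2.362, 2.065, 0.002]
contact_force: [0.8, 0.9, 0.4]
grip_width: 0.06
gripper_force: 0.0
```

```bash
python3 go.py -320,-1,22,0
```

```text
t 3.2 stand [-343.194   -4.529   24.931] rel -0.06715128498308354 Fst 1.0142634809016522 -0.7024990267624944 0.3642836182310657 q [ 0.144  0.657  0.509  1.953 -0.511  0.656  0.842] w 0.060040736449077294
-320,-1,22,0 world [ 0.471 -0.32   0.022] shift [23.194 -3.567  2.883] turn [ 0.004  0.001 -0.001]
```

Emit:
step_arm:
  moves:
    - [5,-3,0,0,0,0,60]
    - [10,-3,0,0,0,0,60]
    - [15,-3,0,0,0,0,60]
    - [18,-3,0,0,0,0,60]
    - [20,-3,0,0,0,0,60]
    - [22,-3,0,0,0,0,60]
    - [24,-3,0,0,0,0,60]
    - [26,-3,0,0,0,0,60]

```text
clock: 4.0
tcp_pos: [0.4697, -0.3161, 0.0223]
orientation: [2.365, 2.067, -0.0]
contact_force: [-0.5, 0.7, 0.5]
grip_width: 0.0599
gripper_force: 0.2
```

Emit:
step_arm:
  moves:
    - [2,0,0,0,0,0,60]
    - [4,0,0,0,0,0,60]
    - [6,0,0,0,0,0,60]
    - [8,0,0,0,0,0,60]
    - [10,0,0,0,0,0,60]
    - [12,0,0,0,0,0,60]
    - [14,0,0,0,0,0,60]
    - [16,0,0,0,0,0,60]

```text
clock: 4.8
tcp_pos: [0.4719, -0.3, 0.0224]
orientation: [2.365, 2.068, 0.0]
contact_force: [0.4, -0.2, 0.1]
grip_width: 0.06
gripper_force: 0.1
```

```bash
cat > liner.py <<'E'
from fit import *
from scipy.optimize import least_squares
import sys
from go import O,ax,ay,yaw,state
def liner(sx,zc):
    P=np.r_[cloud(grab('top')).reshape(-1,3),cloud(grab('scene')).reshape(-1,3)]
    s=np.c_[(P[:,:2]-O)@ax,(P[:,:2]-O)@ay,P[:,2]]*1e3
    q=s[(abs(s[:,0]-sx)<36)&(abs(s[:,1])<62)&(s[:,2]>zc+8)&(s[:,2]<zc+48)]
    # mask finger region above the back: keep points near cylinder
    f=lambda p:np.hypot((q[:,0]-p[0]-p[1]*q[:,1]),q[:,2]-p[2])-40
    p=least_squares(f,[sx,0,zc],loss='soft_l1',f_scale=2).x
    g=q[abs(f(p))<4]; print('liner x',p[0],'slope',p[1],'zc',p[2],'y range',np.percentile(g[:,1],[1,99]),'n',len(g),len(q))
state(); liner(*map(float,sys.argv[1:3]))
E
python3 liner.py -255 40
```

```text
t 4.8 stand [-300.062    0.242   22.369] rel -0.07001446439360337 Fst -0.137355584728117 -0.37755640868021995 0.06341749539950918 q [ 0.068  0.636  0.51   2.007 -0.517  0.627  0.788] w 0.05998612625173377
liner x -247.48854061522684 slope -0.02552655843339803 zc 40.14126581412765 y range [-57.2    55.281] n 527 648
```

Emit:
step_arm:
  moves:
    - [2,0,0,0,0,0,60]
    - [4,0,0,0,0,0,60]
    - [6,0,0,0,0,0,60]
    - [9,0,0,0,0,0,60]
    - [12,0,0,0,0,0,60]
    - [15,0,0,0,0,0,60]
    - [18,0,0,0,0,0,60]
    - [21,0,0,0,0,0,60]

```text
clock: 5.7
tcp_pos: [0.4747, -0.279, 0.0223]
orientation: [-2.365, -2.068, -0.0]
contact_force: [0.4, 0.7, 0.1]
grip_width: 0.0604
gripper_force: 0.1
```

Emit:
step_arm:
  moves:
    - [3,0,0,0,0,0,60]
    - [6,0,0,0,0,0,60]
    - [9,0,0,0,0,0,60]
    - [12,0,0,0,0,0,60]
    - [15,0,0,0,0,0,60]
    - [18,0,0,0,0,0,60]
    - [20,0,0,0,0,0,60]
    - [22,0,0,0,0,0,60]

```text
clock: 6.5
tcp_pos: [0.4777, -0.2573, 0.0223]
orientation: [-2.365, -2.068, -0.0]
contact_force: [0.2, -0.5, 0.4]
grip_width: 0.0605
gripper_force: 0.0
```

```bash
python3 liner.py -204 40
```

```text
t 6.5 stand [-256.985    0.213   22.337] rel -0.06506304755552972 Fst -0.44042232631503553 -0.22948038428878975 0.37949769920607823 q [-0.014  0.617  0.513  2.047 -0.522  0.606  0.724] w 0.06050524356854247
liner x -203.90237995769738 slope -0.05034753491520593 zc 39.93612889481736 y range [-55.535  57.069] n 541 642
```

```bash
python3 - <<'E'
from fit import *
from go import *
f=dict(np.load('/tmp/top.npz'))
# rectify at z=0.08 plane in stand coords, 3 px/mm : u=-x , v = y
pts=[(-260,-80),(-120,-80),(-120,80),(-260,80)]
uv=[]
for x,y in pts:
    w=np.r_[O+ax*x/1e3+ay*y/1e3,.06]; c=M@w+t; uv.append(c[:2]/c[2]*K[0,0]+[K[0,2],K[1,2]])
H=cv2.getPerspectiveTransform(np.float32(uv),np.float32([(560,0),(0,0),(0,640),(560,640)]))
a=cv2.warpPerspective(f['image'],H,(560,640))[...,::-1]
g=dict(np.load('/tmp/scene.npz'))['image'][220:400,260:440,::-1]
cv2.imwrite('pics/l3.png',cv2.resize(a,(525,600)))
E
```

```text
(no output)
```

View pics/l3.png

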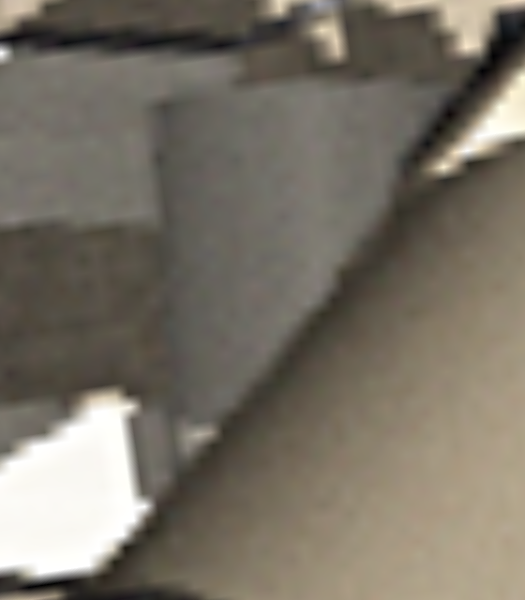

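Emit:
step_arm:
  moves:
    - [2,0,0,0,0,0,60]
    - [4,0,0,0,0,0,60]
    - [7,0,0,0,0,0,60]
    - [10,0,0,0,0,0,60]
    - [13,0,-0.5,0,0,0,60]
    - [16,0,-1,0,0,0,60]
    - [19,0,-1.5,0,0,0,60]
    - [22,0,-2,0,0,0,60]

```text
clock: 7.4
tcp_pos: [0.4807, -0.2365, 0.0247]
orientation: [2.365, 2.066, -0.001]
contact_force: [-1.5, -3.2, 2.3]
grip_width: 0.06
gripper_force: 1.8
```

Emit:
step_arm:
  moves:
    - [3,0,-0.5,0,0,0,60]
    - [6,0,-1,0,0,0,60]
    - [9,0,-1.5,0,0,0,60]
    - [12,0,-2,0,0,0,60]
    - [15,0,-2.4,0,0,0,60]
    - [18,0,-2.9,0,0,0,60]
    - [21,0,-3.3,0,0,0,60]
    - [24,0,-3.8,0,0,0,60]

```text
clock: 8.2
tcp_pos: [0.4838, -0.2117, 0.0282]
orientation: [-2.365, -2.068, -0.0]
contact_force: [-0.8, -3.5, 1.8]
grip_width: 0.0601
gripper_force: 1.7
```

```bash
python3 liner.py -158 46
```

```text
t 8.2 stand [-210.978    0.152   28.195] rel -0.0713553851060236 Fst -3.5871947072656827 0.36119528606822227 1.8193416729489165 q [-0.113  0.592  0.526  2.079 -0.52   0.599  0.643] w 0.06014322050311266
liner x -158.49796291641303 slope -0.053098314823910746 zc 44.99257169937298 y range [-52.81   59.766] n 507 577
```

Emit:
step_arm:
  moves:
    - [3,-2,-0.5,0,0,0,60]
    - [6,-4,-1,0,0,0,60]
    - [9,-6,-1.5,0,0,0,60]
    - [12,-8,-1.9,0,0,0,60]
    - [15,-10,-2.4,0,0,0,60]
    - [18,-12,-2.9,0,0,0,60]
    - [21,-13,-3.3,0,0,0,60]
    - [24,-13,-3.8,0,0,0,60]

```text
clock: 9.1
tcp_pos: [0.4737, -0.1862, 0.032]
orientation: [-2.365, -2.067, 0.0]
contact_force: [-1.2, -3.7, 4.4]
grip_width: 0.0598
gripper_force: 1.9
```

Emit:
step_arm:
  moves:
    - [3,0,-0.5,0,0,0,60]
    - [6,0,-1,0,0,0,60]
    - [9,0,-1.5,0,0,0,60]
    - [12,0,-1.9,0,0,0,60]
    - [15,0,-2.4,0,0,0,60]
    - [18,0,-2.9,0,0,0,60]
    - [21,0,-3.3,0,0,0,60]
    - [24,0,-3.8,0,0,0,60]

```text
clock: 9.9
tcp_pos: [0.4773, -0.1624, 0.0358]
orientation: [-2.365, -2.068, 0.0]
contact_force: [-0.3, -4.7, 2.2]
grip_width: 0.0601
gripper_force: 1.9
```

```bash
python3 liner.py -110 53
```

```text
t 9.9 stand [-162.968   13.126   35.773] rel -0.07115975491238709 Fst -4.656514030228039 -0.3168252209905094 2.2343786318018974 q [-0.224  0.553  0.543  2.133 -0.514  0.585  0.557] w 0.060076824755192736
liner x -111.94977376025399 slope -0.013932409293675275 zc 52.227804829527116 y range [-52.706  58.283] n 417 496
```

Emit:
step_arm:
  moves:
    - [3,0,-0.5,0,0,0,60]
    - [6,0,-1,0,0,0,60]
    - [9,1,-1.5,0,0,0,60]
    - [12,2,-1.9,0,0,0,60]
    - [15,4,-2.4,0,0,0,60]
    - [18,6,-2.9,0,0,0,60]
    - [21,8,-3.3,0,0,0,60]
    - [24,9,-3.8,0,0,0,60]

```text
clock: 10.8
tcp_pos: [0.4898, -0.1398, 0.0396]
orientation: [2.365, 2.068, 0.0]
contact_force: [-0.8, -4.2, 2.3]
grip_width: 0.0601
gripper_force: 1.9
```

Emit:
step_arm:
  moves:
    - [3,0,-0.5,0,0,0,60]
    - [6,0,-1,0,0,0,60]
    - [9,0,-1.5,0,0,0,60]
    - [12,0,-1.9,0,0,0,60]
    - [15,0,-2.4,0,0,0,60]
    - [18,0,-2.9,0,0,0,60]
    - [21,0,-3.3,0,0,0,60]
    - [24,0,-3.8,0,0,0,60]

```text
clock: 11.6
tcp_pos: [0.4926, -0.116, 0.0434]
orientation: [-2.365, -2.068, 0.0]
contact_force: [-1.1, -3.3, 2.3]
grip_width: 0.0602
gripper_force: 1.9
```

Emit:
step_arm:
  moves:
    - [3,0,-0.5,0,0,0,60]
    - [6,0,-1,0,0,0,60]
    - [9,0,-1.5,0,0,0,60]
    - [12,0,-1.9,0,0,0,60]
    - [15,0,-2.4,0,0,0,60]
    - [18,0,-2.9,0,0,0,60]
    - [21,0,-3.3,0,0,0,60]
    - [24,0,-3.8,0,0,0,60]

```text
clock: 12.4
tcp_pos: [0.4958, -0.0922, 0.0472]
orientation: [-2.365, -2.068, 0.0]
contact_force: [-0.2, -4.4, 2.7]
grip_width: 0.0604
gripper_force: 1.9
```

```bash
python3 liner.py -38 63
```

```text
t 12.4 stand [-90.966   4.057  47.173] rel -0.06810081466587854 Fst -4.436298978506422 -0.38307811970134525 2.6672167893621754 q [-0.39   0.536  0.571  2.13  -0.503  0.609  0.405] w 0.06037746056032173
liner x -40.16622203090948 slope -0.022188433601231513 zc 63.30435525819806 y range [-52.738  59.122] n 349 389
```

Emit:
step_arm:
  moves:
    - [3,0,-0.5,0,0,0,60]
    - [6,0,-1,0,0,0,60]
    - [9,0,-1.5,0,0,0,60]
    - [12,0,-1.9,0,0,0,60]
    - [15,0,-2.4,0,0,0,60]
    - [18,0,-2.9,0,0,0,60]
    - [21,0,-3.3,0,0,0,60]
    - [24,0,-3.8,0,0,0,60]

```text
clock: 13.3
tcp_pos: [0.4991, -0.0684, 0.051]
orientation: [-2.365, -2.068, 0.0]
contact_force: [-1.1, -3.2, 1.9]
grip_width: 0.0601
gripper_force: 1.9
```

Emit:
step_arm:
  moves:
    - [3,0,-0.5,0,0,0,60]
    - [6,0,-1,0,0,0,60]
    - [9,0,-1.5,0,0,0,60]
    - [12,0,-1.9,0,0,0,60]
    - [15,0,-2.4,0,0,0,60]
    - [18,0,-2.9,0,0,0,60]
    - [20,0,-3.2,0,0,0,60]
    - [22,0,-3.5,0,0,0,60]

```text
clock: 14.1
tcp_pos: [0.502, -0.0467, 0.0545]
orientation: [-2.365, -2.068, 0.0]
contact_force: [-1.2, -4.0, 3.1]
grip_width: 0.0599
gripper_force: 1.9
```

Emit:
step_arm:
  moves:
    - [2,0,-0.4,0,0,0,60]
    - [4,0,-0.7,0,0,0,60]
    - [6,0,-1,0,0,0,60]
    - [8,0,-1.4,0,0,0,60]
    - [10,0,-1.7,0,0,0,60]
    - [11.5,0,-1.9,0,0,0,60]
    - [13,0,-2.2,0,0,0,60]
    - [14.5,0,-2.4,0,0,0,60]

```text
clock: 14.9
tcp_pos: [0.504, -0.0324, 0.0569]
orientation: [-2.365, -2.068, -0.0]
contact_force: [-0.5, -4.3, 2.4]
grip_width: 0.0601
gripper_force: 1.9
```

```bash
python3 liner.py 20 73
```

```text
t 14.9 stand [-30.637   3.918  56.904] rel -0.07541005294621109 Fst -4.288975363249476 -0.1051261962356963 2.386399708844296 q [-0.526  0.522  0.593  2.125 -0.492  0.631  0.277] w 0.06007089612942479
liner x 20.07530318022608 slope -0.008540492915366873 zc 72.5583712376056 y range [-52.94   58.829] n 271 305
```

Emit:
step_arm:
  moves:
    - [1.5,0,-0.2,0,0,0,60]
    - [3,0,-0.5,0,0,0,60]
    - [4.5,0,-0.7,0,0,0,60]
    - [6,0,-0.9,0,0,0,60]
    - [7.5,0,-1,0,0,0,60]
    - [9,0,-1,0,0,0,60]
    - [10.5,0,-1,0,0,0,60]
    - [12,0,-1,0,0,0,60]

```text
clock: 15.8
tcp_pos: [0.5054, -0.0198, 0.0577]
orientation: [-2.364, -2.068, -0.0]
contact_force: [-0.3, -0.5, -0.4]
grip_width: 0.0599
gripper_force: 0.1
```

Emit:
step_arm:
  moves:
    - [1.5,0,0,0,0,0,60]
    - [3,0,0,0,0,0,60]
    - [4.5,0,0,0,0,0,60]
    - [6,0,0,0,0,0,60]
    - [7.5,0,0,0,0,0,60]
    - [9,0,0,0,0,0,60]
    - [10.5,0,0,0,0,0,60]
    - [12,0,0,0,0,0,60]

```text
clock: 16.6
tcp_pos: [0.5072, -0.0087, 0.0579]
orientation: [2.365, 2.068, -0.0]
contact_force: [-0.0, -2.2, 2.4]
grip_width: 0.0603
gripper_force: 1.4
```

Emit:
step_arm:
  moves:
    - [1.5,0,0,0,0,0,60]
    - [3,0,0,0,0,0,60]
    - [4.5,0,0,0,0,0,60]
    - [6,0,0,0,0,0,60]
    - [7.5,0,0,0,0,0,60]
    - [9,0,0,0,0,0,60]
    - [10.5,0,0,0,0,0,60]
    - [12,0,0,0,0,0,60]

```text
clock: 17.4
tcp_pos: [0.5087, 0.0035, 0.0578]
orientation: [-2.365, -2.068, -0.0]
contact_force: [0.8, -2.4, 1.3]
grip_width: 0.0601
gripper_force: 1.1
```

```bash
python3 liner.py 56 75
```

```text
t 17.4 stand [ 5.581  3.927 57.828] rel -0.0555499908462958 Fst -2.3048191020033495 -1.0988294365159503 1.3380289335154156 q [-0.598  0.526  0.596  2.116 -0.494  0.638  0.207] w 0.06011204588082745
liner x 56.285276350187374 slope -0.010130632225761386 zc 74.35360304025026 y range [-50.416  58.755] n 216 245
```

Emit:
step_arm:
  moves:
    - [1.5,0,0,0,0,0,60]
    - [3,0,0,0,0,0,60]
    - [4.5,0,0,0,0,0,60]
    - [6,0,0,0,0,0,60]
    - [7.5,0,0,0,0,0,60]
    - [9,0,0,0,0,0,60]
    - [10.5,0,0,0,0,0,60]
    - [12,0,0,0,0,0,60]

```text
clock: 18.3
tcp_pos: [0.5104, 0.0153, 0.0579]
orientation: [-2.365, -2.068, -0.0]
contact_force: [-0.3, -0.5, 0.8]
grip_width: 0.0602
gripper_force: 0.6
```

Emit:
step_arm:
  moves:
    - [1.5,0,0,0,0,0,60]
    - [3,0,0,0,0,0,60]
    - [4.5,0,0,0,0,0,60]
    - [6,0,0,0,0,0,60]
    - [7.5,0,0,0,0,0,60]
    - [9,0,0,0,0,0,60]
    - [10.5,0,0,0,0,0,60]
    - [12,0,0,0,0,0,60]

```text
clock: 19.1
tcp_pos: [0.512, 0.0272, 0.0578]
orientation: [-2.365, -2.068, -0.0]
contact_force: [-1.0, -0.8, 0.7]
grip_width: 0.0598
gripper_force: 0.2
```

Emit:
step_arm:
  moves:
    - [1.5,0,0,0,0,0,60]
    - [3,0,0,0,0,0,60]
    - [4.5,0,0,0,0,0,60]
    - [6,0,0,0,0,0,60]
    - [7.5,0,0,0,0,0,60]
    - [9,0,0,0,0,0,60]
    - [10.5,0,0,0,0,0,60]
    - [12,0,0,0,0,0,60]

```text
clock: 19.9
tcp_pos: [0.5136, 0.0389, 0.0579]
orientation: [-2.365, -2.068, 0.0]
contact_force: [0.6, 0.0, 0.4]
grip_width: 0.0603
gripper_force: 0.0
```

```bash
python3 liner.py 92 75
```

```text
t 19.9 stand [41.4    3.839 57.862] rel -0.07147410714514918 Fst 0.132794310070747 -0.6205251075147435 0.38403443204977783 q [-0.665  0.534  0.598  2.102 -0.497  0.646  0.141] w 0.06025093505155698
liner x 111.87385466240865 slope -0.0009854765004474182 zc 74.97019702165763 y range [-45.082  59.611] n 226 261
```

Emit:
step_arm:
  moves:
    - [2,0,0,0,0,0,60]
    - [4,0,0,0,0,0,60]
    - [6,0,0,0,0,0,60]
    - [8,0,0,0,0,0,60]
    - [10,0,0,0,0,0,60]
    - [11.5,0,0,0,0,0,60]
    - [13,0,0,0,0,0,60]
    - [14,0,0,0,0,0,60]

```text
clock: 20.8
tcp_pos: [0.5155, 0.0528, 0.0579]
orientation: [2.365, 2.068, 0.0]
contact_force: [-0.6, -0.3, 0.0]
grip_width: 0.0601
gripper_force: 0.0
```

Emit:
step_arm:
  moves:
    - [0.5,0,0,0,0,0,60]
    - [1,0,0,0,0,0,60]
    - [1.5,0,0,0,0,0,60]
    - [2,0,0,0,0,0,60]
    - [2.5,0,0,0,0,0,60]
    - [3,0,0,0,0,0,60]
    - [3,0,0,0,0,0,60]

```text
clock: 21.5
tcp_pos: [0.5158, 0.0557, 0.0579]
orientation: [-2.365, -2.068, -0.0]
contact_force: [-0.1, -0.0, -0.1]
grip_width: 0.0599
gripper_force: 0.0
```

```bash
python3 liner.py 110 75; python3 - <<'E'
from h import *
f=r.grab_frame('wrist');cv2.imwrite('pics/w4.png',f['image'][...,::-1])
E
```

```text
t 21.5 stand [58.344  3.818 57.859] rel -0.06665027882488454 Fst -0.048904320687247746 0.07256136766620333 -0.12247755571559307 q [-0.695  0.54   0.599  2.093 -0.499  0.65   0.11 ] w 0.059858205072893085
liner x 111.85808497774401 slope -0.028646681299727344 zc 74.39471753228165 y range [-36.737  59.357] n 203 235
```

View pics/w4.png

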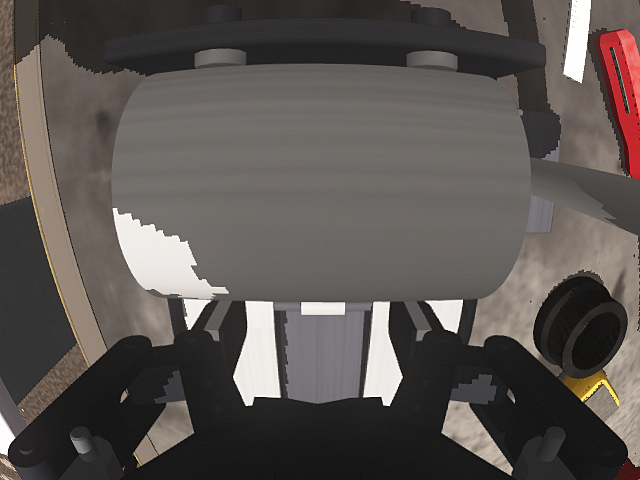

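The wrist view shows the liner against both stop buttons, (220,58) and (432,60). The dog shows behind it at (322,308). I'll make a last gentle push to confirm contact.

Emit:
step_arm:
  moves:
    - [0.5,0,0,0,0,0,60]
    - [1,0,0,0,0,0,60]
    - [1.5,0,0,0,0,0,60]
    - [2,0,0,0,0,0,60]
    - [2,0,0,0,0,0,60]

```text
clock: 22.15
tcp_pos: [0.5161, 0.0577, 0.0579]
orientation: [-2.365, -2.068, -0.0]
contact_force: [-0.4, -0.3, 0.4]
grip_width: 0.06
gripper_force: 0.0
```

```bash
python3 go.py
```

```text
t 22.15 stand [60.373  3.83  57.851] rel -0.06623049963250746 Fst -0.37702583957051483 0.360535638342152 0.3766759077674703 q [-0.698  0.54   0.599  2.092 -0.499  0.651  0.106] w 0.05997467228731892
```

Emit:
step_arm:
  moves:
    - [0.4,0,0,0,0,0,60]
    - [0.8,0,0,0,0,0,60]
    - [1.2,0,0,0,0,0,60]
    - [1.2,0,0,0,0,0,60]

```text
clock: 22.55
tcp_pos: [0.5162, 0.0584, 0.0579]
orientation: [2.366, 2.067, -0.0]
contact_force: [-0.4, -1.7, 0.8]
grip_width: 0.0598
gripper_force: 0.9
```

Emit:
step_arm:
  moves:
    - [0.3,0,0,0,0,0,60]
    - [0.6,0,0,0,0,0,60]
    - [0.9,0,0,0,0,0,60]
    - [0.9,0,0,0,0,0,60]

```text
clock: 22.95
tcp_pos: [0.5163, 0.0587, 0.0579]
orientation: [2.366, 2.066, -0.001]
contact_force: [-0.6, -5.0, 0.5]
grip_width: 0.0597
gripper_force: 2.6
```

```bash
python3 go.py
```

```text
t 22.95 stand [61.314  3.702 57.898] rel -0.13507390863970337 Fst -4.993312330208622 -0.020976469507406774 0.5261569247615157 q [-0.701  0.541  0.6    2.091 -0.499  0.651  0.103] w 0.05972419639721598
```

The liner is at the stop: the reaction is 5 N and it no longer moves. I'll back off, rise and go to the keeper.

Emit:
step_arm:
  moves:
    - [-8,0,0,0,0,0,60]
    - [-30,0,0,0,0,0,60]
    - [-40,0,-30,0,0,0,40]
    - [-40,0,-80,0,0,0,20]
    - [-40,0,-120,0,0,0,9]
    - [-40,0,-155,0,0,0,9]
    - [-40,0,-160,0,0,0,9]
    - [-40,0,-160,0,0,0,9]

```text
clock: 23.75
tcp_pos: [0.5116, 0.0207, 0.2187]
orientation: [-2.364, -2.069, -0.005]
contact_force: [-0.3, -0.1, -0.2]
grip_width: 0.0089
gripper_force: 0.0
```

```bash
python3 go.py 221,-140,215,-80.5; python3 - <<'E'
from h import *
f=grab('wrist');g=grab('scene')
cv2.imwrite('pics/w5.png',np.hstack([cv2.resize(g['image'][180:330,190:390],None,fx=4,fy=4)])[...,::-1])
E
```

```text
t 23.75 stand [ 23.098   3.405 218.733] rel -0.005222033683193276 Fst -0.1735843782259169 0.3120329334650288 -0.16719906577286847 q [-0.828  0.277  0.804  1.995 -0.244  0.964 -0.036] w 0.008915922899448132
221,-140,215,-80.5 world [0.68  0.198 0.215] shift [197.906 143.379   4.451] turn [-0.    -0.003  1.405]
```

View pics/w5.png

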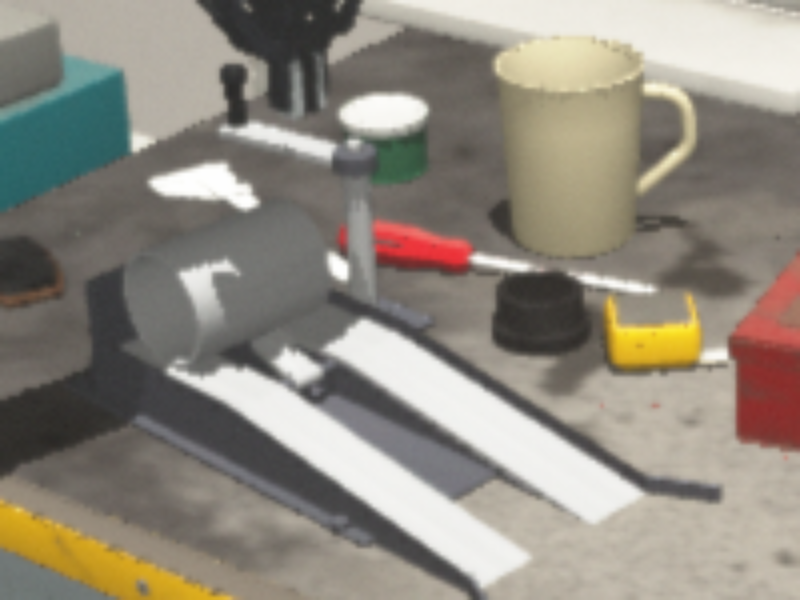

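The liner is seated and the dog stands up behind it (crop (295,370)). The keeper is still parked, with its handle at (233,90).

Emit:
step_arm:
  moves:
    - [198,143,0,0,0,1.405,9]
    - [198,143,0,0,0,1.405,9]
    - [198,143,0,0,0,1.405,9]
    - [198,143,0,0,0,1.405,9]
    - [198,143,0,0,0,1.405,9]
    - [198,143,0,0,0,1.405,9]
    - [198,143,0,0,0,1.405,9]
    - [198,143,0,0,0,1.405,9]

```text
clock: 24.65
tcp_pos: [0.6785, 0.197, 0.2148]
orientation: [3.119, 0.361, -0.006]
contact_force: [0.0, -0.6, 0.4]
grip_width: 0.0088
gripper_force: 0.0
```

```bash
python3 go.py 221,-140,142,-80.5
```

```text
t 24.65 stand [ 219.879 -138.727  214.784] rel -69.17779036822478 Fst -0.5443999316423644 -0.1148496157284084 0.3673795868587527 q [-0.952  0.739  0.974  1.527 -0.633  1.221 -1.215] w 0.008823458786797843
221,-140,142,-80.5 world [0.68  0.198 0.142] shift [ 1.877 -0.675 72.777] turn [0.001 0.004 0.198]
```

Emit:
step_arm:
  moves:
    - [2,-1,0,0,0,0.2,9]
    - [2,-1,0,0,0,0.2,9]
    - [2,-1,35,0,0,0.2,9]
    - [2,-1,65,0,0,0.2,9]
    - [2,-1,73,0,0,0.2,9]
    - [2,-1,73,0,0,0.2,9]

```text
clock: 25.25
tcp_pos: [0.6796, 0.1982, 0.1421]
orientation: [3.139, 0.057, -0.007]
contact_force: [0.5, -0.5, 0.9]
grip_width: 0.0091
gripper_force: 0.0
```

```bash
python3 - <<'E'
import go
from go import *
p,Rm=state()
f=grab('wrist'); g=f['image'][...,::-1]; cv2.imwrite('pics/w6.png',g)
th0=.167
def pose(th,off): 
    h=np.array([110+105*np.cos(th),-113+105*np.sin(th)]);t=np.array([-np.sin(th),np.cos(th)])
    q=h-off*t; return tgt(q[0],q[1],142,np.degrees(th)-90)
for th,off in [(.167,20),(.167,16),(.25,16),(.4,16),(.55,16)]:
    q,T=pose(th,off);print(th,off,'shift',Rm.T@(q-p)*1e3,'turn',R.from_matrix(Rm.T@T).as_rotvec())
E
```

```text
t 25.25 stand [ 221.229 -139.591  142.135] rel -80.31207471340899 Fst -0.4068331251594394 -0.5172499968284094 0.8572781160066696 q [-0.946  0.828  0.962  1.584 -0.731  1.13  -1.342] w 0.009120788785648834
0.167 20 shift [-24.709   0.21    0.246] turn [0.002 0.004 0.002]
0.167 16 shift [-28.709   0.201   0.263] turn [0.002 0.004 0.002]
0.25 16 shift [-37.467  -0.782   0.301] turn [ 0.001  0.005 -0.081]
0.4 16 shift [-53.384  -0.708   0.373] turn [ 0.001  0.005 -0.231]
0.55 16 shift [-69.111   1.745   0.447] turn [ 0.001  0.005 -0.381]
```

View pics/w6.png

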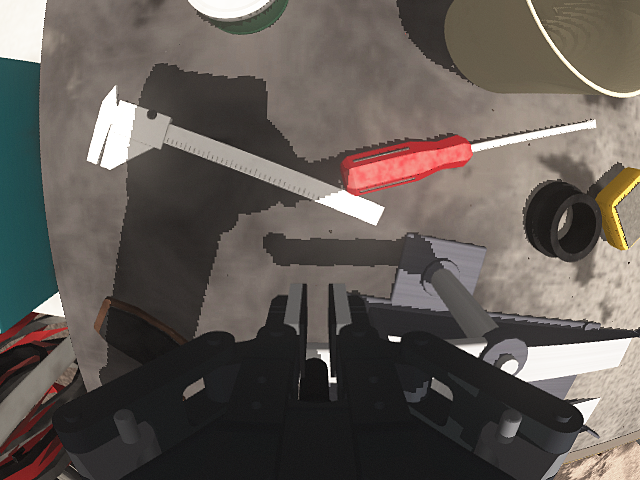

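The handle ball sits centred behind the finger gap at (317,375), so I'll push along the arc.

Emit:
step_arm:
  moves:
    - [-15,0,0,0,0,0,9]
    - [-22,0,0,0,0,0,9]
    - [-26,0,0,0,0,0,9]
    - [-29,0,0,0,0,0,9]
    - [-33,-0.4,0,0,0,-0.04,9]
    - [-37.5,-0.8,0,0,0,-0.08,9]
    - [-42.8,-0.9,0,0,0,-0.13,9]
    - [-48,-0.8,0,0,0,-0.18,9]

```text
clock: 26.1
tcp_pos: [0.6334, 0.1983, 0.1455]
orientation: [-3.122, -0.344, -0.002]
contact_force: [0.4, 1.2, 0.6]
grip_width: 0.009
gripper_force: 0.5
```

```bash
cat > arc.py <<'E'
from go import *
p,Rm=state()
for th in map(float,sys.argv[1:]):
    h=np.array([110+105*np.cos(th),-113+105*np.sin(th)]);t=np.array([-np.sin(th),np.cos(th)]);q=h-16*t
    q,T=tgt(q[0],q[1],142,np.degrees(th)-90)
    print(th,'shift',Rm.T@(q-p)*1e3,'turn',R.from_matrix(Rm.T@T).as_rotvec())
E
python3 arc.py .35 .42 .49 .56 .63 .70 .77 .84
```

```text
t 26.1 stand [215.255 -93.834 145.473] rel -69.82617846263318 Fst 1.2744728812164752 -0.2730813641718852 0.5679477322740984 q [-1.007  0.741  0.946  1.705 -0.681  1.058 -1.183] w 0.008959473805496592
0.35 shift [-2.094  0.444  3.47 ] turn [-0.001 -0.002  0.002]
0.42 shift [-9.475 -0.434  3.459] turn [-0.001 -0.002 -0.068]
0.49 shift [-16.9    -0.793   3.447] turn [-0.    -0.002 -0.138]
0.56 shift [-24.332  -0.632   3.436] turn [-0.    -0.002 -0.208]
0.63 shift [-31.734   0.049   3.424] turn [-0.    -0.002 -0.278]
0.7 shift [-39.07    1.246   3.412] turn [-0.    -0.002 -0.348]
0.77 shift [-46.305   2.952   3.399] turn [-0.    -0.002 -0.418]
0.84 shift [-53.402   5.161   3.387] turn [-0.    -0.002 -0.488]
```

Emit:
step_arm:
  moves:
    - [-4,0,1,0,0,-0.02,9]
    - [-9.5,-0.4,2,0,0,-0.07,9]
    - [-17,-0.8,2,0,0,-0.14,9]
    - [-24.3,-0.6,2,0,0,-0.21,9]
    - [-31.7,0,2,0,0,-0.28,9]
    - [-39,1.2,2,0,0,-0.35,9]
    - [-46.3,3,2,0,0,-0.42,9]
    - [-53.4,5.2,2,0,0,-0.49,9]

```text
clock: 26.9
tcp_pos: [0.582, 0.1809, 0.1431]
orientation: [2.946, 1.09, 0.001]
contact_force: [0.5, 0.7, -0.7]
grip_width: 0.009
gripper_force: 0.3
```

```bash
python3 arc.py .84 .91 .98 1.05 1.12 1.19 1.26 1.33 1.4
```

```text
t 26.9 stand [191.195 -45.197 143.127] rel -41.772750608004394 Fst 0.7229461672281117 -0.3820138466195924 -0.6898811743858551 q [-1.005  0.61   0.853  1.84  -0.559  0.95  -0.765] w 0.008999743281224094
0.84 shift [ 0.794 -0.315  1.127] turn [ 0.    -0.001  0.002]
0.91 shift [-6.587 -1.19   1.121] turn [ 0.    -0.001 -0.068]
0.98 shift [-14.012  -1.546   1.116] turn [ 0.001 -0.001 -0.138]
1.05 shift [-21.444  -1.382   1.111] turn [ 0.001 -0.001 -0.208]
1.12 shift [-28.845  -0.699   1.105] turn [ 0.001 -0.001 -0.278]
1.19 shift [-36.181   0.5     1.101] turn [ 0.001 -0.001 -0.348]
1.26 shift [-43.415   2.21    1.096] turn [ 0.001 -0.001 -0.418]
1.33 shift [-50.512   4.421   1.092] turn [ 0.001 -0.001 -0.488]
1.4 shift [-57.437   7.123   1.088] turn [ 0.001 -0.001 -0.558]
```

Emit:
step_arm:
  moves:
    - [-6.6,-1.2,0,0,0,-0.07,9]
    - [-14,-1.5,0,0,0,-0.14,9]
    - [-21.4,-1.4,0,0,0,-0.21,9]
    - [-28.8,-0.7,0,0,0,-0.28,9]
    - [-36.2,0.5,0,0,0,-0.35,9]
    - [-43.4,2.2,0,0,0,-0.42,9]
    - [-50.5,4.4,0,0,0,-0.49,9]
    - [-54,5.7,0,0,0,-0.52,9]

```text
clock: 27.7
tcp_pos: [0.5445, 0.141, 0.1431]
orientation: [-2.568, -1.809, -0.001]
contact_force: [0.8, 0.9, 0.5]
grip_width: 0.0089
gripper_force: 0.3
```

```bash
python3 arc.py 1.36 1.42 1.46 1.5 1.53 1.56 1.59 1.61
```

```text
t 27.7 stand [146.668 -13.259 143.147] rel -12.078906463075656 Fst 1.0253998950499785 -0.7158057143573315 0.516093901712926 q [-0.926  0.488  0.741  1.948 -0.428  0.868 -0.303] w 0.00887442772216039
1.36 shift [1.013 0.205 1.147] turn [ 0. -0. -0.]
1.42 shift [-5.312 -0.565  1.144] turn [ 0.   -0.   -0.06]
1.46 shift [-9.55  -0.867  1.142] turn [ 0.  -0.  -0.1]
1.5 shift [-13.796  -1.      1.14 ] turn [ 0.   -0.   -0.14]
1.53 shift [-16.982  -0.988   1.139] turn [ 0.   -0.   -0.17]
1.56 shift [-20.167  -0.88    1.138] turn [ 0.  -0.  -0.2]
1.59 shift [-23.346  -0.677   1.136] turn [ 0.   -0.   -0.23]
1.61 shift [-25.462  -0.489   1.135] turn [ 0.   -0.   -0.25]
```

Emit:
step_arm:
  moves:
    - [-5.3,-0.6,0,0,0,-0.06,9]
    - [-9.5,-0.9,0,0,0,-0.1,9]
    - [-13.8,-1,0,0,0,-0.14,9]
    - [-16,-1,0,0,0,-0.17,9]
    - [-17.5,-1,0,0,0,-0.2,9]
    - [-18.5,-1,0,0,0,-0.21,9]
    - [-19.5,-1,0,0,0,-0.21,9]
    - [-19.5,-1,0,0,0,-0.21,9]

```text
clock: 28.5
tcp_pos: [0.5378, 0.1266, 0.1432]
orientation: [-2.362, -2.07, -0.005]
contact_force: [2.0, 7.3, -1.4]
grip_width: 0.0089
gripper_force: 3.4
```

Emit:
step_arm:
  moves:
    - [-0.5,0,0,0,0,0,9]
    - [-1,0,0,0,0,0,9]
    - [-1.5,0,0,0,0,0,9]
    - [-1.5,0,0,0,0,0,9]

```text
clock: 28.9
tcp_pos: [0.5378, 0.1264, 0.1432]
orientation: [-2.36, -2.07, -0.007]
contact_force: [1.6, 10.5, -0.4]
grip_width: 0.0088
gripper_force: 4.8
```

```bash
python3 arc.py 1.57
```

```text
t 28.9 stand [131.333  -8.573 143.24 ] rel 0.12145512360297836 Fst 10.59678179506377 -0.19618712144321948 -0.4324737488112408 q [-0.874  0.454  0.689  1.971 -0.386  0.846 -0.105] w 0.008781103159447223
1.57 shift [-5.254 -0.573  1.215] turn [ 0.001 -0.005  0.003]
```

The reaction is stiff at 10 N and the bar is across, allowing for the ball's 10 mm radius. I'll back off and check.

Emit:
step_arm:
  moves:
    - [6,0,0,0,0,0,9]
    - [30,0,0,0,0,0,9]
    - [40,0,-20,0,0,0,9]
    - [50,0,-60,0,0,0,9]
    - [60,0,-100,0,0,0,9]
    - [110,0,-130,0,0,0,9]
    - [160,0,-130,0,0,0,9]
    - [200,0,-130,0,0,0,9]

```text
clock: 29.7
tcp_pos: [0.5643, 0.3221, 0.2746]
orientation: [2.366, 2.067, 0.004]
contact_force: [0.8, -1.1, -0.4]
grip_width: 0.0088
gripper_force: 0.0
```

Emit:
step_arm:
  moves:
    - [40,0,0,0,0,0,9]
    - [80,0,0,0,0,0,9]
    - [100,0,0,0,0,0,9]
    - [100,0,0,0,0,0,9]

```text
clock: 30.1
tcp_pos: [0.5757, 0.4235, 0.2713]
orientation: [2.36, 2.074, -0.002]
contact_force: [-0.6, -0.6, -0.2]
grip_width: 0.0091
gripper_force: 0.0
```

```bash
python3 - <<'E'
from fit import *
from go import O,ax,ay,state
state()
f=grab('top');g=grab('scene')
cv2.imwrite('pics/f7.png',np.hstack([cv2.resize(f['image'][215:315,225:325],(400,400),interpolation=2),cv2.resize(g['image'][190:310,200:320],(400,400),interpolation=2)])[...,::-1])
P=np.r_[cloud(f).reshape(-1,3),cloud(g).reshape(-1,3)]
s=np.c_[(P[:,:2]-O)@ax,(P[:,:2]-O)@ay,P[:,2]]*1e3
b=s[(abs(s[:,0]-120)<80)&(s[:,1]>-95)&(s[:,1]<20)&(s[:,2]>122)&(s[:,2]<134)]
h=s[(abs(s[:,0]-120)<80)&(s[:,1]>-95)&(s[:,1]<40)&(s[:,2]>138)&(s[:,2]<180)]
print('bar',len(b),np.polyfit(b[:,1],b[:,0],1),'handle',len(h),h.mean(0))
E
```

```text
t 30.1 stand [430.791  -6.814 271.314] rel 0.24001183540490287 Fst -0.6486217402589065 0.4973529280408794 -0.2222093715042472 q [-1.15   0.594  0.688  1.434 -0.384  1.252 -0.553] w 0.009050297014432652
bar 341 [ -0.036 106.684] handle 119 [108.312  -4.77  161.394]
```

View pics/f7.png

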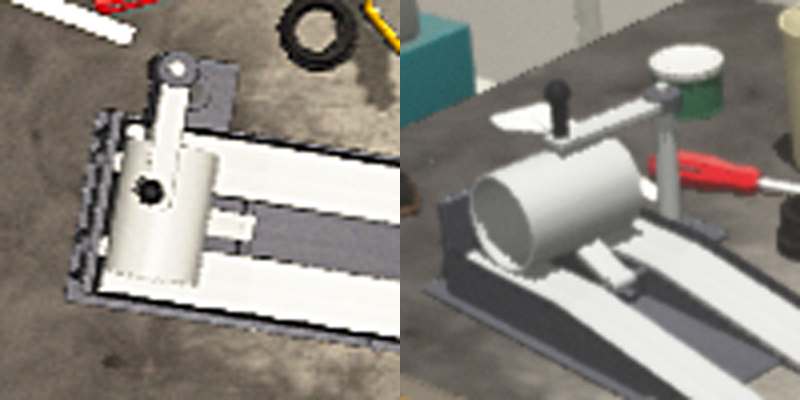

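The bar lies square across the liner (crop (172,130)), with its handle at stand x ≈ 108 mm and the end stop felt. The liner is at the stop with the dog up behind it. I'm handing in.

```bash
python3 -c "
from bench import r
print(r.hand_in())"
```

```text
the job is handed in; nothing more can be done
None
```

The job is handed in: the liner is at the stop with the dog up behind it, the keeper bar is across it at its end stop, and the hand is clear. Over the dog the liner rolled the last stretch to the stop on its own, ahead of the fingers, and a light push of about 5 N then confirmed it was against the stop.

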